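Shift the snap press selector to yellow

TASK

The snap press is to run yellow snaps next. With the fingertips, push the red selector lever out of its rest slot and through the gate until it is fully home in the slot marked by the yellow tile; do not let it go into any of the other three marked slots, and leave it there. Only push it, without forcing or gripping it, and leave the punch die, the oil bottle and the snap bin alone.

Things in the scene. Friction and masses are not known exactly. Their poses are not given: they have to be found in the camera images.
- gate: Fixed stroke selector: black housing, 200 mm (its x) by 160 mm (its y; 196 mm over the red feet, 8 mm high), with a level aluminium gate plate on top, top face 70 mm above the bench. Origin: centre of its underside; x points away from the robot at yaw 0, z up. Slots in the plate are 18 mm wide, the lever's rod 12 mm thick: it has 3 mm of play either side and is stopped by the walls.
- channel (a point): Middle of the cross channel, at the plate's top face over the gate's origin. Axes as the gate. Rod positions from here: the channel runs along y from -45 to +45 mm; at each end of it one marked slot runs to x = +45 mm and another to x = -45 mm (four in all). A rod pushed to an end of the channel stands in line with the two slots there.
- rest_end (a point): Where the rod's axis stands at the closed end of the unmarked rest slot, which runs at y = 0 from the cross channel to x = -45 mm only; opposite its mouth the channel has a plain wall, which stops the lever. At the plate's top face, axes as the gate.
- handle (a point): Middle of the red handle on top of the lever: upright round grip 26 mm across, tapered ends, 94 to 162 mm above the bench with the lever upright (this point 130 mm). The lever pivots about a point 150 mm below the bench under the gate's centre, so the handle moves 1.3 times as far as the rod in the plate (58 for 45 mm) and leans up to 0.21 rad. It moves with 2 to 4 N and stays where left.
- rod (a point): Point on the axis of the lever's rod where it passes the gate plate (66 mm above the bench with the lever upright).
- fore_aft (a joint): Lean of the lever along the gate's x, rad: 0 in the cross channel, about +0.205 at the end of a slot at +x, about -0.205 at the end of a slot at -x. It starts in the rest slot, somewhere from -0.20 to -0.12.
- sideways (a joint): Lean of the lever along the gate's y, rad: 0 in line with the rest slot, about +0.205 at the +y end of the cross channel and -0.205 at its -y end.
- tile_yellow: 28 x 50 x 2 mm black plate, long side along the gate's y, fixed on the gate plate, with a yellow snap-button cap 22 mm across in its middle and two yellow bars. Origin: centre of its underside. It marks the slot whose closed end points at it: the rod at that end stands 35 mm from the tile's centre (along the gate's x). Which of the four corners it is at changes from run to run.
- tile_white: 28 x 50 x 2 mm black plate, long side along the gate's y, fixed on the gate plate, with a white snap-button cap 22 mm across in its middle and two white bars. Origin: centre of its underside. It marks the slot whose closed end points at it: the rod at that end stands 35 mm from the tile's centre (along the gate's x). Which of the four corners it is at changes from run to run.
- tile_blue: 28 x 50 x 2 mm black plate, long side along the gate's y, fixed on the gate plate, with a blue snap-button cap 22 mm across in its middle and two blue bars. Origin: centre of its underside. It marks the slot whose closed end points at it: the rod at that end stands 35 mm from the tile's centre (along the gate's x). Which of the four corners it is at changes from run to run.
- tile_green: 28 x 50 x 2 mm black plate, long side along the gate's y, fixed on the gate plate, with a green snap-button cap 22 mm across in its middle and two green bars. Origin: centre of its underside. It marks the slot whose closed end points at it: the rod at that end stands 35 mm from the tile's centre (along the gate's x). Which of the four corners it is at changes from run to run.
- die: Loose steel punch die (bystander), 40 mm across at the foot, stem 24 mm across, 50 mm high. Origin: centre of its underside.
- oil: Loose clear oil bottle with red cap (bystander), 44 mm across, 85 mm high. Origin: centre of its underside.
- snap_bin: Loose clear open bin of snaps (bystander), 120 x 90 x 35 mm. Origin: centre of its underside.

How it is judged:
By the outcome, as a careful person would: the job done as asked, in the order asked, and still so for the second after the job is handed in, with the robot touching nothing.
It also fails if it takes over 54 s, if anything falls off the work surface, if the arm or the gripper's body presses on something with over 40 N, if the wrist force passes 120 N, or if a joint passes its speed limit or range.

ROBOT

A 6-joint arm with a two-finger parallel gripper is mounted at the origin on the work surface. World frame = base frame: x ahead of the robot, y to its left, z up, the work surface at z = 0. Lengths are in m, angles in rad, forces in N, time in s.
With the tool pointing down it reaches from about 0.35 to 0.975 m from the base axis. Payload 4.9 kg.
Tool frame: the origin (TCP) lies on the front face of the gripper's body, between the roots of the fingers; the fingertips stand ctrl.finger_overhang ahead of it and the grasp point (between the pads) lies 54 mm ahead of it (ctrl.finger_overhang is the distance from the TCP to the fingertips, in m); z points along the fingers, y is the line along which they close (so a half turn about z gives the same grasp; the last joint's range is limited). The gripper opens to 85 mm and grips with 20 to 120 N. Pads are 22 mm wide; open, the fingers measure 114 mm over their backs; the gripper's body (76 mm by 85 mm) begins 54 mm behind the grasp point. The pads swing forward as they close: fully open they stand 13 mm farther back than shut.
Start: joints at [-1.326, 0.053, 1.613, -0, 1.476, -0.119], TCP at [0.222, -0.584, 0.304] pointing down, gripper open.
Joint ranges: [-3.01, 3.01], [-1.01, 2.22], [0.06, 2.58], [-1.02, 4.17], [0.09, 2.62], [-3.14, 3.14]. Speed limits (rad/s): [2.57, 2.57, 3.14, 3.14, 3.14, 3.14].

INTERFACE

Orientations are given as a rotation vector (axis times angle).
In Python, from station import ctrl, vision gives the robot as it stands. The module is installed in compiled form; this text tells all that it offers.
- The arm moves only by the tool drive_tool, never from a script. Its argument "rows" is a list of rows, each a list of 2 entries, a list of its own where there are three numbers: the shift along the tool's x, y, z in m, then the turn about the tool's z in rad. A call has 1 to 10 rows; each row shifts and turns the commanded pose from where the row before left it, along the tool's axes as they then stand; what a row does not reach is not made up. A row lasts 1/10 s, in which the tool goes at most 50 mm and 8.59 degrees, less where a joint would pass 70% of its speed; a pose out of reach is approached as far as the arm can. A call with a gripper value outside its range is refused whole. "jaw" is the closure, from 0 (fully open) to 1 (shut), set as the call begins (left out, the last holds). The fingers move at their own pace and stop on an object; "grip_force" is the grip in N (left out, the last holds). Time passes only in rows, so rows that do not move let the fingers close. It gives the time, the measured TCP pose, the force, the opening and the grip force at its end, in the units of the state.
- ctrl.get_obs(): the state, without advancing time (a new reading comes with each control period).
- vision.get_image(name): name is "side" or "top" or "wrist"; returns a dict with "image" (420x560x3 uint8, blue, green, red), "vertical_fov" (degrees; the focal length in pixels is half the picture's height over the tangent of half this angle, whatever the lens; pixels are square), "cx", "cy" (the principal point, pixels), "dist_coeffs" ([k1, k2, p1, p2, k3] as OpenCV has them; the pictures are not rectified), "R" (3x3) and "t" (3): a world point X has camera coordinates R X + t. Camera axes: x right, y down, z forward; pixel columns grow to the right and rows downward; lengths in m; the calibration is good to about 2 mm. A picture is of the moment at which its call begins. There is no depth.
- ctrl.finish_job(): hands the job in; it is judged then, once.
The state is a dict: "t": time; "q": joint angles; "dq": joint speeds; "effort": joint torques, N m; "tool_pos": TCP position; "tool_rot": TCP orientation; "contact_force": force on the tool from outside, world axes, zero at the start; "wrist_torque": the same for the moment, N m; "opening": finger opening in m; "grip_force": force on a finger pad.
Only numpy, scipy, OpenCV 4.12 (cv2) and the standard library are available. Lean on these libraries where they do the work, as an engineer would, in place of code of your own. Each camera call takes 0.05 s, during which the arm holds its last target. There are 200 camera calls.

## Working session

There is one attempt and no reset: what is moved stays moved. The work goes in short steps, Python scripts to look and compute and a tool call to move; the robot and the scene stay as the last step left them, time stands still between calls to the robot, and variables do not carry over. Pictures are saved under pics/ and viewed, at most 10 in all, crops included, and the job is handed in when it is done.

Besides the shell and the picture viewer there is one more tool, called after "Request:" by a JSON object that holds its "op" and its "data". drive_tool: Moves the arm, as the interface text tells. Its arguments: {"type":"object","properties":{"rows":{"type":"array","items":{"type":"array"}},"jaw":{"type":"number"},"grip_force":{"type":"number"}},"required":["rows"]}

```bash
mkdir -p pics; cat > h.py <<'E'
import numpy as np, cv2
from station import ctrl, vision
def cam(n):
    d=vision.get_image(n); im=d["image"]; f=im.shape[0]/2/np.tan(np.radians(d["vertical_fov"])/2)
    d["K"]=np.array([[f,0,d["cx"]],[0,f,d["cy"]],[0,0,1]]); d["R"]=np.array(d["R"]); d["t"]=np.array(d["t"]); d["D"]=np.array(d["dist_coeffs"],float); return d
def ray(d,px,z):
    p=cv2.undistortPoints(np.array([[px]],float),d["K"],d["D"])[0,0]
    v=d["R"].T@np.array([p[0],p[1],1]); c=-d["R"].T@d["t"]
    return c+v*(z-c[2])/v[2]
def proj(d,X):
    return cv2.projectPoints(np.array(X,float).reshape(-1,3),cv2.Rodrigues(d["R"])[0],d["t"],d["K"],d["D"])[0][:,0]
E
python3 - <<'E'
from h import *
for n in ["top","side"]:
    d=cam(n); cv2.imwrite(f"pics/{n}0.png",d["image"]); print(n,-d["R"].T@d["t"],d["R"][2])
print(ctrl.finger_overhang,ctrl.get_obs())
E
```

```text
top [0.51462316 0.08132291 0.80809112] [ 0.09396247  0.00910233 -0.99553413]
side [0.49114972 1.15032613 0.64421582] [ 0.08511246 -0.86935038 -0.48681185]
0.0726 {'t': 0.1, 'q': array([-1.32599685e+00,  5.33009946e-02,  1.61415125e+00, -1.28219686e-05,
        1.47599558e+00, -1.18983281e-01]), 'dq': array([ 0.00150617, -0.00227146, -0.00208018, -0.00078561, -0.00110317,
       -0.00029801]), 'effort': array([ 6.40946673e-04, -3.94899523e+01, -3.71365035e+01, -5.68546955e-05,
        3.90487723e-03, -1.19419408e-06]), 'tool_pos': array([ 0.22228605, -0.58367883,  0.30278279]), 'tool_rot': array([-3.08794628e+00, -5.67950047e-01,  2.03088492e-04]), 'contact_force': array([-0.50638542,  0.15197262, -0.03408203]), 'wrist_torque': array([-0.0059937 , -0.00359951,  0.01149641]), 'grip_force': 0.0, 'opening': 0.08567908513558038}
```

View pics/top0.png

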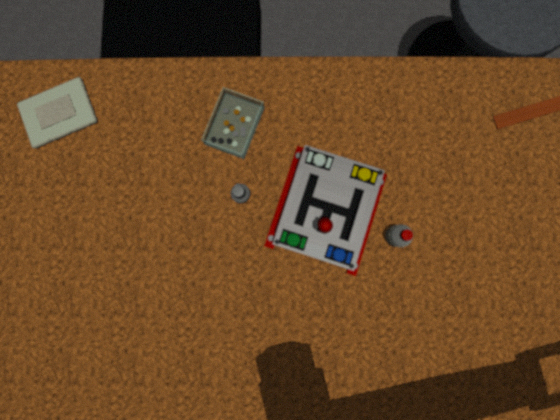

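View pics/side0.png

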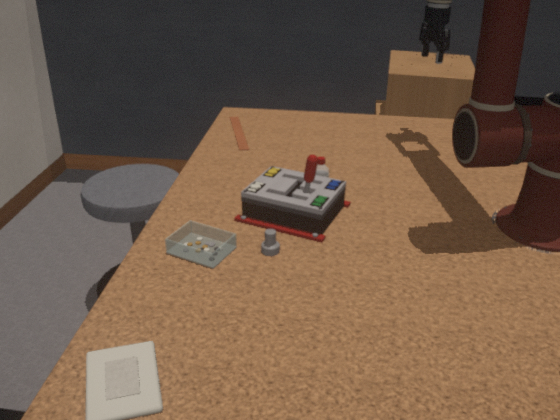

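Top view: tiles are white (319,159), yellow (364,174), green (293,240) and blue (339,255). The handle is near (325,225), in the rest slot between green and blue. The bottle at (400,236) is beside the gate, the die at (241,193) and the bin at (235,123).

```bash
python3 - <<'E'
from h import *
d=cam("top")
im=d["image"]; hsv=cv2.cvtColor(im,cv2.COLOR_BGR2HSV)
px={"w":(319,159),"y":(364,174),"g":(293,240),"b":(339,255)}
P={k:ray(d,p,0.073) for k,p in px.items()}
for k in P: print(k,P[k].round(4))
c=sum(P.values())/4
ex=(P["w"]+P["y"]-P["g"]-P["b"])/2; ey=(P["w"]+P["g"]-P["y"]-P["b"])/2
print("c",c.round(4),"len",np.linalg.norm(ex),np.linalg.norm(ey),"yaw",np.arctan2(ex[1],ex[0]),np.arctan2(-ey[0],ey[1]))
yaw=np.arctan2(ex[1],ex[0]); yaw=(yaw*160+np.arctan2(-ey[0],ey[1])*90)/250
R=np.array([[np.cos(yaw),-np.sin(yaw)],[np.sin(yaw),np.cos(yaw)]])
for z,nm,p in [(0.155,"handle",(325,225)),(0,"die",(241,195)),(0.085,"oilcap",(406,236)),(0.04,"oilmid",(400,236))]:
    w=ray(d,p,z)[:2]; print(nm,w.round(4),"gate frame",(R.T@(w-c[:2])).round(4))
# overlay check
pts=[[sx*.08,sy*.045,.072] for sx in(1,-1) for sy in (1,-1)]+[[sx*.1,sy*.08,.07] for sx in(1,-1) for sy in (1,-1)]
W=[np.r_[c[:2]+R@np.array(p[:2]),p[2]] for p in pts]
for f in (d,cam("side")):
    o=cv2.resize(f["image"],None,fx=3,fy=3,interpolation=2)
    q=proj(f,W)
    for u in q: cv2.circle(o,tuple(int(v*3+1) for v in u),4,(255,0,255),1)
    m=q.mean(0)*3; x0,y0=int(m[0]-300),int(m[1]-280)
    f["o"]=o[max(y0,0):y0+520,max(x0,0):x0+560]
    cv2.imwrite("pics/ov_%d.png"%(f is d),f["o"])
E
```

```text
w [0.68   0.0248 0.073 ]
y [ 0.651  -0.0604  0.073 ]
g [0.5261 0.0747 0.073 ]
b [ 0.4982 -0.011   0.073 ]
c [0.5888 0.007  0.073 ] len 0.16118851617099825 0.09004853871283042 yaw -0.31294857478253263 -0.3218849387560436
handle [0.5497 0.022 ] gate frame [-0.0418  0.0021]
die [0.6206 0.182 ] gate frame [-0.0242  0.1762]
oilcap [ 0.5331 -0.1334] gate frame [-0.0093 -0.1508]
oilmid [ 0.5342 -0.1349] gate frame [-0.0077 -0.1519]
```

View pics/ov_1.png

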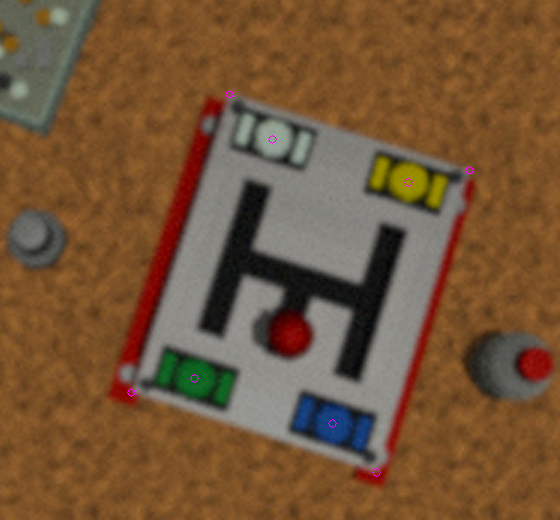

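The gate pose fits well: centre (0.589, 0.007), yaw about -0.317. Yellow is the +x/-y slot. I'll turn the tool so its x lies along gate x (its y is then gate -y), shut the jaw, and travel high to a point behind the handle.

Request:
{"op": "drive_tool", "data": {"rows": [[[0,0,0],0.136],[[0,0,0],0.136],[[0,0,0],0.136],[[0,0,0],0.136],[[0,0,0],0.136]], "jaw": 1}}

```text
t: 0.7
tool_pos: [0.2223, -0.584, 0.3035]
tool_rot: [-3.1, 0.503, 0.0]
contact_force: [0.8, 0.4, 0.5]
opening: 0.0123
grip_force: 0.0
```

Request:
{"op": "drive_tool", "data": {"rows": [[[0.005,-0.034,0],0],[[0.005,-0.034,0],0],[[0.005,-0.034,0],0],[[0.005,-0.034,0],0],[[0.005,-0.034,0],0],[[0.005,-0.034,0],0],[[0.005,-0.034,0],0],[[0.005,-0.034,0],0],[[0.005,-0.034,0],0],[[0.005,-0.034,0],0]]}}

```text
t: 1.7
tool_pos: [0.3759, -0.2751, 0.3038]
tool_rot: [-3.102, 0.495, -0.0]
contact_force: [0.8, -0.3, 0.7]
opening: 0.0001
grip_force: 0.0
```

Request:
{"op": "drive_tool", "data": {"rows": [[[0,-0.034,0],0],[[0,-0.034,0],0],[[0,-0.034,0],0],[[0,-0.034,0],0],[[0,-0.034,0],0],[[0,-0.034,0],0],[[0,-0.034,0],0],[[0,-0.034,0],0],[[0,-0.034,0],0],[[0,-0.03,0],0]]}}

```text
t: 2.7
tool_pos: [0.4802, 0.0445, 0.3038]
tool_rot: [-3.103, 0.493, -0.0]
contact_force: [0.4, 0.0, 0.1]
opening: 0.0001
grip_force: 0.0
```

```bash
cat >> h.py <<'E'
from scipy.spatial.transform import Rotation as Ro
C=np.array([.589,.007]); YAW=-.317
RG=np.array([[np.cos(YAW),-np.sin(YAW)],[np.sin(YAW),np.cos(YAW)]])
def st():
    o=ctrl.get_obs(); p=o["tool_pos"]; x=Ro.from_rotvec(o["tool_rot"]).as_matrix()[:,0]
    print("t",round(o["t"],2),"gate xy",(RG.T@(p[:2]-C)).round(4),"z",p[2].round(4),"yaw",round(np.arctan2(x[1],x[0]),4),"F gate",(RG.T@o["contact_force"][:2]).round(1),"q6",o["q"][5].round(2),"open",o["opening"])
E
python3 -c "
from h import *
st()"
```

```text
t 2.7 gate xy [-0.115   0.0017] z 0.3038 yaw -0.3155 F gate [0.4 0.1] q6 1.82 open 9.29291107568805e-05
```

Request:
{"op": "drive_tool", "data": {"rows": [[[0,0,0.02],0],[[0,0,0.02],0],[[0,0,0.02],0],[[0,0,0.02],0],[[0,0,0.02],0],[[0,0.001,0.018],0],[[0,0,0],0]]}}

```text
t: 3.4
tool_pos: [0.4778, 0.042, 0.1827]
tool_rot: [3.102, -0.495, -0.01]
contact_force: [0.1, 0.6, -0.3]
opening: -0.0
grip_force: 0.0
```

```bash
python3 - <<'E'
from h import *
st()
d=cam("side"); o=cv2.resize(d["image"][100:260,200:420],None,fx=3.5,fy=3.5,interpolation=2); cv2.imwrite("pics/s2.png",o)
E
```

```text
t 3.4 gate xy [-0.1165 -0.0014] z 0.1827 yaw -0.3163 F gate [-0.1  0.6] q6 1.82 open -1.4174762919591404e-05
```

View pics/s2.png

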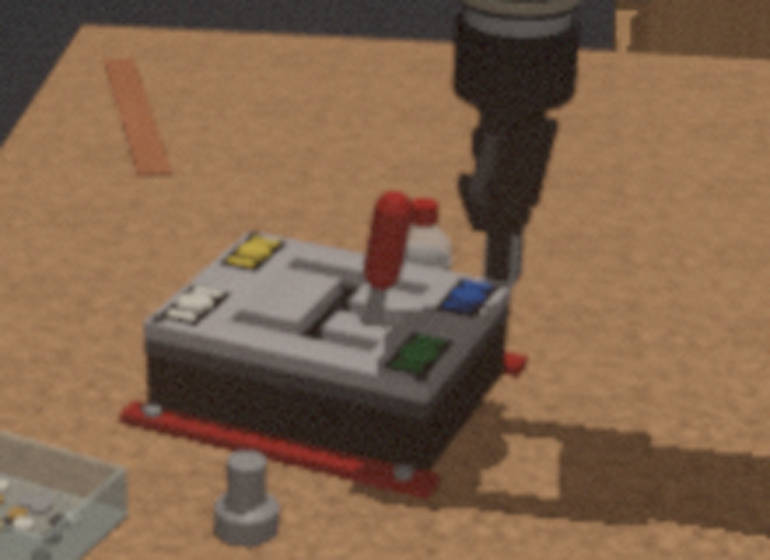

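The side view shows the fingertips behind the handle, clear of it and of the plate. Now I push +x gently.

Request:
{"op": "drive_tool", "data": {"rows": [[[0.01,0,0],0],[[0.01,0,0],0],[[0.01,0,0],0],[[0.005,0,0],0],[[0.005,0,0],0],[[0.005,0,0],0],[[0.005,0,0],0],[[0.005,0,0],0]]}}

```text
t: 4.25
tool_pos: [0.5321, 0.0249, 0.1858]
tool_rot: [-3.102, 0.494, 0.002]
contact_force: [-3.3, 1.1, 2.1]
opening: -0.0002
grip_force: 1.5
```

```bash
python3 -c "
from h import *
st()"
```

```text
t 4.25 gate xy [-0.0597 -0.0007] z 0.1858 yaw -0.3161 F gate [-3.4  0. ] q6 1.79 open -0.00022416333144347815
```

Request:
{"op": "drive_tool", "data": {"rows": [[[0.004,0,0],0],[[0.004,0,0],0],[[0.004,0,0],0],[[0.004,0,0],0],[[0.004,0,0],0],[[0.004,0,0],0],[[0.004,0,0],0],[[0,0,0],0]]}}

```text
t: 5.05
tool_pos: [0.5591, 0.0159, 0.1858]
tool_rot: [3.102, -0.495, 0.0]
contact_force: [-2.7, 1.0, 2.0]
opening: -0.0003
grip_force: 1.1
```

Request:
{"op": "drive_tool", "data": {"rows": [[[0.002,0,0],0],[[0,0,0],0]]}}

```text
t: 5.25
tool_pos: [0.5606, 0.0154, 0.1858]
tool_rot: [3.102, -0.495, -0.0]
contact_force: [-2.6, 0.5, 2.2]
opening: 0.0002
grip_force: 1.2
```

Request:
{"op": "drive_tool", "data": {"rows": [[[0.002,0,0],0],[[0,0,0],0]]}}

```text
t: 5.45
tool_pos: [0.5626, 0.0148, 0.1859]
tool_rot: [3.102, -0.495, 0.0]
contact_force: [-1.9, 0.9, 2.1]
opening: -0.0001
grip_force: 1.2
```

```bash
python3 - <<'E'
from h import *
st()
d=cam("side"); L=.31
X=[[0,0,z] for z in (.07,.162)]
W=[np.r_[C+RG@np.array(p[:2]),p[2]] for p in X]; print(proj(d,W))
o=cv2.resize(d["image"][130:230,230:370],None,fx=5,fy=5,interpolation=2)
for u in proj(d,W): cv2.circle(o,(int((u[0]-230)*5+2),int((u[1]-130)*5+2)),4,(255,0,255),1)
cv2.imwrite("pics/s3.png",o)
E
```

```text
t 5.45 gate xy [-0.0276 -0.0008] z 0.1859 yaw -0.3162 F gate [-2.1  0.2] q6 1.78 open -0.00011445855132933194
[[294.50341416 185.68536219]
 [295.35268335 149.35136499]]
```

View pics/s3.png

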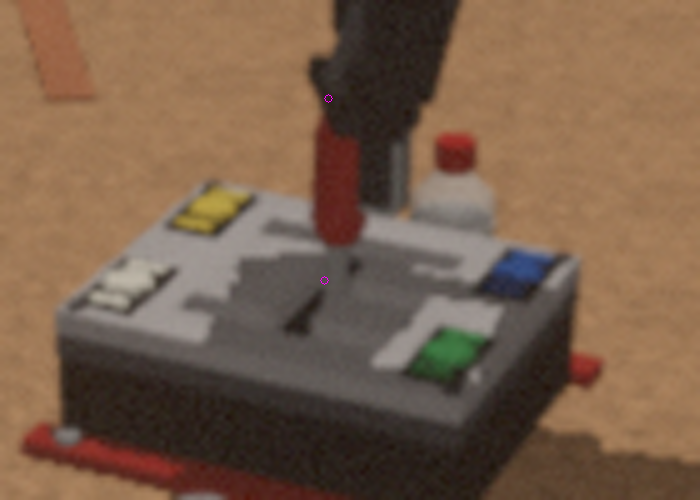

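The handle is nearly upright but still a few mm short. I'll push in small steps until the wall is felt.

Request:
{"op": "drive_tool", "data": {"rows": [[[0.002,0,0],0],[[0,0,0],0]]}}

```text
t: 5.7
tool_pos: [0.5645, 0.0142, 0.1859]
tool_rot: [-3.102, 0.495, -0.0]
contact_force: [-2.8, 0.4, 1.6]
opening: 0.0
grip_force: 1.2
```

Request:
{"op": "drive_tool", "data": {"rows": [[[0.002,0,0],0],[[0,0,0],0]]}}

```text
t: 5.9
tool_pos: [0.5665, 0.0135, 0.1859]
tool_rot: [-3.102, 0.495, -0.0]
contact_force: [-2.7, 0.7, 2.4]
opening: 0.0004
grip_force: 1.2
```

Request:
{"op": "drive_tool", "data": {"rows": [[[0.001,0,0],0],[[0,0,0],0]]}}

```text
t: 6.1
tool_pos: [0.5673, 0.0133, 0.186]
tool_rot: [-3.102, 0.495, -0.0]
contact_force: [-2.5, 0.8, 2.5]
opening: -0.0
grip_force: 1.3
```

Request:
{"op": "drive_tool", "data": {"rows": [[[0.001,0,0],0],[[0,0,0],0]]}}

```text
t: 6.3
tool_pos: [0.5683, 0.013, 0.1859]
tool_rot: [-3.102, 0.495, -0.0]
contact_force: [-3.6, 2.0, 2.1]
opening: 0.0001
grip_force: 1.3
```

Request:
{"op": "drive_tool", "data": {"rows": [[[0.001,0,0],0],[[0,0,0],0]]}}

```text
t: 6.5
tool_pos: [0.5692, 0.0127, 0.1859]
tool_rot: [3.102, -0.495, 0.0]
contact_force: [-2.4, 0.8, 2.3]
opening: 0.0002
grip_force: 1.3
```

Request:
{"op": "drive_tool", "data": {"rows": [[[0.001,0,0],0],[[0,0,0],0]]}}

```text
t: 6.7
tool_pos: [0.5701, 0.0124, 0.1859]
tool_rot: [-3.102, 0.495, 0.0]
contact_force: [-3.2, 1.0, 1.8]
opening: 0.0
grip_force: 1.4
```

```bash
python3 -c "
from h import *
st()"
```

```text
t 6.7 gate xy [-0.0196 -0.0008] z 0.1859 yaw -0.3162 F gate [-3.3  0. ] q6 1.78 open 4.007132391599398e-05
```

Request:
{"op": "drive_tool", "data": {"rows": [[[0.001,0,0],0],[[0,0,0],0]]}}

```text
t: 6.9
tool_pos: [0.5706, 0.0122, 0.1859]
tool_rot: [-3.102, 0.495, 0.003]
contact_force: [-5.2, 1.7, 4.3]
opening: 0.0002
grip_force: 3.0
```

Request:
{"op": "drive_tool", "data": {"rows": [[[0.001,0,0],0],[[0,0,0],0]]}}

```text
t: 7.1
tool_pos: [0.5708, 0.0122, 0.1859]
tool_rot: [-3.102, 0.494, 0.007]
contact_force: [-9.2, 2.8, 6.8]
opening: -0.0001
grip_force: 4.7
```

```bash
python3 - <<'E'
from h import *
st()
d=cam("side"); hsv=cv2.cvtColor(d["image"],cv2.COLOR_BGR2HSV)
m=((hsv[...,0]<8)|(hsv[...,0]>172))&(hsv[...,1]>140)
for r in range(156,180,2):
    c=np.where(m[r,285:310])[0]+285
    if len(c): print(r,c.min(),c.max())
print(proj(d,[np.r_[C,z] for z in (.1,.11,.12,.13,.14)]))
print(proj(d,[np.r_[C+RG@[0.01,0],.12],np.r_[C+RG@[0,.01],.12]]))
E
```

```text
t 7.1 gate xy [-0.0189 -0.0007] z 0.1859 yaw -0.3161 F gate [-9.6 -0.2] q6 1.78 open -5.117928918392638e-05
156 290 293
158 290 297
160 290 297
162 290 297
164 290 297
166 290 297
168 290 297
170 290 297
172 291 298
174 291 298
176 291 297
[[294.77444263 174.10992127]
 [294.86604156 170.19360026]
 [294.95827544 166.24798259]
 [295.05114836 162.27284215]
 [295.14466439 158.26795272]]
[[290.98801567 165.45077858]
 [293.20664062 167.88444777]]
```

The wall is felt (force about 10 N), so the rod is in the channel. I'll back off and go round to the +y side of the handle.

Request:
{"op": "drive_tool", "data": {"rows": [[[-0.01,0,0],0],[[-0.016,0,0],0],[[-0.016,0,0],0],[[0,-0.02,0],0],[[0,-0.02,0],0],[[0,-0.02,0],0],[[0,0,0],0]]}}

```text
t: 7.85
tool_pos: [0.5512, 0.0832, 0.186]
tool_rot: [-3.102, 0.491, -0.003]
contact_force: [0.1, 0.8, -0.8]
opening: 0.0002
grip_force: 0.0
```

Request:
{"op": "drive_tool", "data": {"rows": [[[0.016,0,0],0],[[0.016,0,0],0],[[0.016,0,0],0],[[0.014,0,0],0],[[0,0,0],0]]}}

```text
t: 8.35
tool_pos: [0.6107, 0.0613, 0.186]
tool_rot: [3.102, -0.496, 0.003]
contact_force: [0.1, -1.1, 0.3]
opening: -0.0
grip_force: 0.0
```

```bash
python3 -c "
from h import *
st()"
```

```text
t 8.35 gate xy [0.0037 0.0583] z 0.186 yaw -0.3174 F gate [ 0.4 -1. ] q6 1.87 open -2.2814951386077682e-05
```

Request:
{"op": "drive_tool", "data": {"rows": [[[0,0.012,0],0],[[0,0.012,0],0],[[0,0.005,0],0],[[0,0.005,0],0],[[0,0.005,0],0],[[0,0.005,0],0],[[0,0.005,0],0],[[0,0.005,0],0],[[0,0,0],0]]}}

```text
t: 9.25
tool_pos: [0.5928, 0.0107, 0.1861]
tool_rot: [3.102, -0.495, 0.0]
contact_force: [0.1, 2.4, 0.5]
opening: 0.0004
grip_force: 1.0
```

```bash
python3 -c "
from h import *
st()"
```

```text
t 9.25 gate xy [0.0025 0.0047] z 0.1861 yaw -0.3168 F gate [-0.7  2.3] q6 1.78 open 0.0003504969180114667
```

Request:
{"op": "drive_tool", "data": {"rows": [[[0,0.004,0],0],[[0,0.004,0],0],[[0,0.004,0],0],[[0,0.004,0],0],[[0,0.004,0],0],[[0,0.004,0],0],[[0,0,0],0]]}}

```text
t: 9.95
tool_pos: [0.5853, -0.0121, 0.1859]
tool_rot: [3.102, -0.496, -0.0]
contact_force: [-0.8, 2.5, 0.2]
opening: -0.0001
grip_force: 0.9
```

Request:
{"op": "drive_tool", "data": {"rows": [[[0,0.003,0],0],[[0,0.003,0],0],[[0,0,0],0]]}}

```text
t: 10.25
tool_pos: [0.5832, -0.0175, 0.1854]
tool_rot: [-3.102, 0.495, 0.001]
contact_force: [0.9, 1.4, -1.1]
opening: 0.0
grip_force: 1.0
```

Request:
{"op": "drive_tool", "data": {"rows": [[[0,0.002,0],0],[[0,0,0],0]]}}

```text
t: 10.45
tool_pos: [0.5827, -0.0192, 0.1856]
tool_rot: [-3.102, 0.495, 0.001]
contact_force: [1.6, 1.6, -1.1]
opening: 0.0005
grip_force: 1.0
```

```bash
python3 - <<'E'
from h import *
st()
d=cam("side")
o=cv2.resize(d["image"][110:230,220:380],None,fx=4.5,fy=4.5,interpolation=2)
W=[]
for y in (-.045,-.048):
  for h in (.066,.130): # along lever
    s=(h+.15)/.216; W.append(np.r_[C+RG@[0,y*s],h-.003])
for u in proj(d,W): cv2.circle(o,(int((u[0]-220)*4.5+2),int((u[1]-110)*4.5+2)),3,(255,0,255),1)
cv2.imwrite("pics/s4.png",o)
E
```

```text
t 10.45 gate xy [ 0.0022 -0.0269] z 0.1856 yaw -0.3163 F gate [1. 2.] q6 1.73 open 0.0005069926251697729
```

View pics/s4.png

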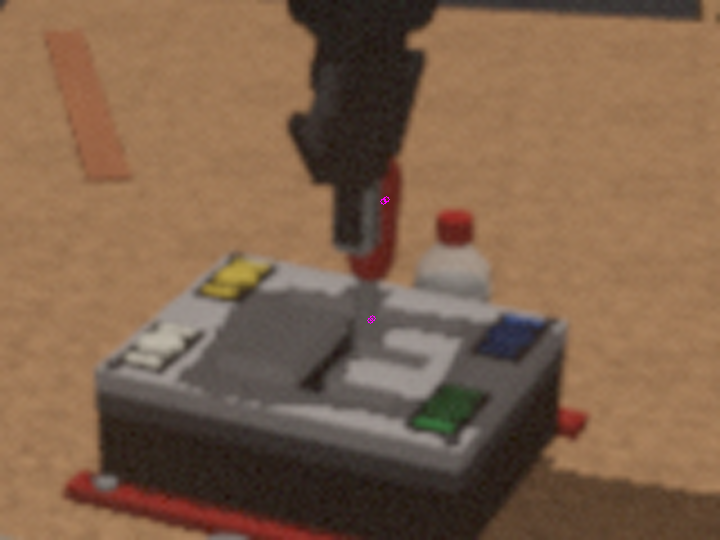

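Request:
{"op": "drive_tool", "data": {"rows": [[[0,0.002,0],0],[[0,0,0],0]]}}

```text
t: 10.7
tool_pos: [0.5822, -0.0212, 0.1858]
tool_rot: [3.102, -0.495, -0.0]
contact_force: [0.9, 2.3, -0.9]
opening: -0.0001
grip_force: 1.0
```

Request:
{"op": "drive_tool", "data": {"rows": [[[0,0.001,0],0],[[0,0,0],0]]}}

```text
t: 10.9
tool_pos: [0.5819, -0.0221, 0.1859]
tool_rot: [-3.102, 0.495, 0.0]
contact_force: [0.8, 3.0, -0.8]
opening: 0.0
grip_force: 1.0
```

Request:
{"op": "drive_tool", "data": {"rows": [[[0,0.001,0],0],[[0,0,0],0]]}}

```text
t: 11.1
tool_pos: [0.5816, -0.0231, 0.1859]
tool_rot: [3.102, -0.495, -0.0]
contact_force: [1.5, 2.0, -0.7]
opening: 0.0002
grip_force: 1.0
```

```bash
python3 -c "
from h import *
st()"
```

```text
t 11.1 gate xy [ 0.0024 -0.0309] z 0.1859 yaw -0.3163 F gate [0.8 2.4] q6 1.72 open 0.00020093121822024516
```

Request:
{"op": "drive_tool", "data": {"rows": [[[0,0.002,0],0],[[0,0,0],0]]}}

```text
t: 11.3
tool_pos: [0.581, -0.0251, 0.1859]
tool_rot: [3.102, -0.495, 0.0]
contact_force: [0.6, 2.2, -1.2]
opening: 0.0002
grip_force: 1.0
```

Request:
{"op": "drive_tool", "data": {"rows": [[[0,0.002,0],0],[[0,0,0],0]]}}

```text
t: 11.5
tool_pos: [0.5804, -0.0268, 0.1859]
tool_rot: [-3.102, 0.495, -0.0]
contact_force: [1.5, 2.5, -1.6]
opening: -0.0001
grip_force: 1.4
```

```bash
python3 - <<'E'
from h import *
st()
E
```

```text
t 11.5 gate xy [ 0.0024 -0.0348] z 0.1859 yaw -0.3164 F gate [0.7 2.9] q6 1.71 open -5.214790790107672e-05
```

Request:
{"op": "drive_tool", "data": {"rows": [[[0,0.001,0],0],[[0,0,0],0]]}}

```text
t: 11.7
tool_pos: [0.5802, -0.0272, 0.1858]
tool_rot: [-3.101, 0.494, -0.0]
contact_force: [1.8, 4.8, -2.7]
opening: 0.0003
grip_force: 2.4
```

Request:
{"op": "drive_tool", "data": {"rows": [[[0,0.001,0],0],[[0,0,0],0]]}}

```text
t: 11.9
tool_pos: [0.5801, -0.0276, 0.1858]
tool_rot: [-3.099, 0.494, -0.001]
contact_force: [3.4, 7.2, -1.7]
opening: 0.0002
grip_force: 3.5
```

Request:
{"op": "drive_tool", "data": {"rows": [[[0,0.001,0],0],[[0,0,0],0]]}}

```text
t: 12.1
tool_pos: [0.58, -0.028, 0.1858]
tool_rot: [-3.098, 0.494, -0.002]
contact_force: [3.6, 9.0, -2.4]
opening: 0.0002
grip_force: 4.6
```

```bash
python3 - <<'E'
from h import *
st()
E
```

```text
t 12.1 gate xy [ 0.0023 -0.036 ] z 0.1858 yaw -0.3161 F gate [0.6 9.7] q6 1.71 open 0.00015513107157985226
```

The end wall is felt (about 10 N). I'll back off, go round behind the handle and line up with the -y slots.

Request:
{"op": "drive_tool", "data": {"rows": [[[0,-0.01,0],0],[[0,-0.02,0],0],[[-0.02,0,0],0],[[-0.02,0,0],0],[[-0.022,0,0],0],[[0,0.02,0],0],[[0,0.02,0],0],[[0,0.01,0],0],[[0,0,0],0]]}}

```text
t: 13.0
tool_pos: [0.5143, -0.0304, 0.1863]
tool_rot: [3.101, -0.497, 0.001]
contact_force: [-0.4, 0.1, 0.0]
opening: 0.0001
grip_force: 0.0
```

```bash
python3 - <<'E'
from h import *
st()
d=cam("side")
o=cv2.resize(d["image"][110:230,220:380],None,fx=4.5,fy=4.5,interpolation=2)
W=[]
for h in (.066,.130):
    s=(h+.15)/.216; W.append(np.r_[C+RG@[0,-.046*s],h-.003])
for u in proj(d,W): cv2.circle(o,(int((u[0]-220)*4.5+2),int((u[1]-110)*4.5+2)),3,(255,0,255),1)
cv2.imwrite("pics/s5.png",o)
E
```

```text
t 13.0 gate xy [-0.0593 -0.0589] z 0.1863 yaw -0.318 F gate [-0.4 -0. ] q6 1.69 open 7.636014011834631e-05
```

View pics/s5.png

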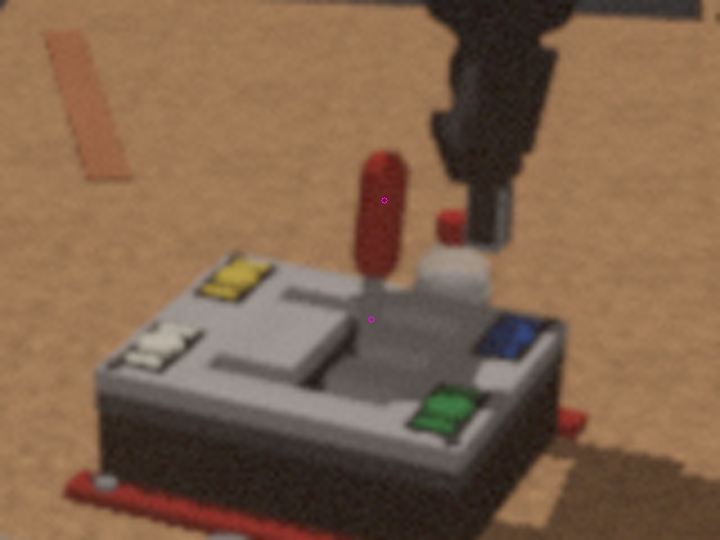

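The handle stands at the -y end of the channel, centred on the predicted position (384,200), and the fingers are behind it. Now I push +x into the yellow slot.

Request:
{"op": "drive_tool", "data": {"rows": [[[0.01,0,0],0],[[0.01,0,0],0],[[0.01,0,0],0],[[0.005,0,0],0],[[0.005,0,0],0],[[0.005,0,0],0],[[0.005,0,0],0],[[0,0,0],0]]}}

```text
t: 13.85
tool_pos: [0.5621, -0.045, 0.1858]
tool_rot: [-3.102, 0.495, 0.001]
contact_force: [-2.5, -0.2, 2.5]
opening: 0.0002
grip_force: 1.2
```

Request:
{"op": "drive_tool", "data": {"rows": [[[0.004,0,0],0],[[0.004,0,0],0],[[0.004,0,0],0],[[0.004,0,0],0],[[0.004,0,0],0],[[0.004,0,0],0],[[0,0,0],0]]}}

```text
t: 14.55
tool_pos: [0.585, -0.0525, 0.1856]
tool_rot: [-3.102, 0.495, 0.001]
contact_force: [-1.9, 1.7, -2.0]
opening: 0.0003
grip_force: 1.1
```

```bash
python3 -c "
from h import *
st()"
```

```text
t 14.55 gate xy [ 0.0147 -0.0578] z 0.1856 yaw -0.3163 F gate [-2.3  1.1] q6 1.67 open 0.0002997666593595674
```

Request:
{"op": "drive_tool", "data": {"rows": [[[0.004,0,0],0],[[0.004,0,0],0],[[0.004,0,0],0],[[0,0,0],0]]}}

```text
t: 14.95
tool_pos: [0.5967, -0.0564, 0.1861]
tool_rot: [3.102, -0.495, 0.001]
contact_force: [-2.4, 0.9, 0.5]
opening: -0.0001
grip_force: 1.0
```

Request:
{"op": "drive_tool", "data": {"rows": [[[0.002,0,0],0],[[0.002,0,0],0],[[0,0,0],0]]}}

```text
t: 15.25
tool_pos: [0.6001, -0.0575, 0.186]
tool_rot: [3.102, -0.495, 0.0]
contact_force: [-1.9, 1.1, -1.2]
opening: 0.0004
grip_force: 1.0
```

Request:
{"op": "drive_tool", "data": {"rows": [[[0.002,0,0],0],[[0,0,0],0]]}}

```text
t: 15.45
tool_pos: [0.6014, -0.0578, 0.1857]
tool_rot: [-3.102, 0.495, 0.003]
contact_force: [-5.2, 1.7, -0.6]
opening: -0.0002
grip_force: 2.4
```

```bash
python3 -c "
from h import *
st()"
```

```text
t 15.45 gate xy [ 0.032  -0.0577] z 0.1857 yaw -0.3162 F gate [-5.5 -0. ] q6 1.67 open -0.00018040785654174088
```

The force is rising at the expected end. One more small nudge, then back off, raise and check.

Request:
{"op": "drive_tool", "data": {"rows": [[[0.001,0,0],0],[[0.001,0,0],0],[[0,0,0],0]]}}

```text
t: 15.75
tool_pos: [0.6022, -0.0581, 0.1856]
tool_rot: [-3.102, 0.494, 0.009]
contact_force: [-9.5, 2.8, 3.6]
opening: 0.0
grip_force: 5.2
```

Request:
{"op": "drive_tool", "data": {"rows": [[[-0.01,0,0],0],[[-0.03,0,0],0],[[-0.03,0,0],0],[[-0.03,0,0],0],[[-0.03,0,-0.02],0],[[-0.02,0,-0.03],0],[[0,0,-0.03],0],[[0,0,-0.03],0],[[0,0,0],0]]}}

```text
t: 16.65
tool_pos: [0.4636, -0.0124, 0.3027]
tool_rot: [3.102, -0.494, 0.022]
contact_force: [0.1, 0.1, 0.8]
opening: 0.0001
grip_force: 0.0
```

```bash
python3 - <<'E'
from h import *
st()
out=[]
for n in ("side","top"):
    d=cam(n); W=[]
    for h in (.066,.130):
        s=(h+.15)/.216; W.append(np.r_[C+RG@[.045*s,-.045*s],h-.006])
    q=proj(d,W); x0,y0=int(q[0][0]-60),int(q[0][1]-70)
    o=cv2.resize(d["image"][y0:y0+120,x0:x0+90],None,fx=4.4,fy=4.4,interpolation=2)
    for u in q: cv2.circle(o,(int((u[0]-x0)*4.4+2),int((u[1]-y0)*4.4+2)),3,(255,0,255),1)
    out.append(o)
cv2.imwrite("pics/s6.png",np.hstack(out))
E
```

```text
t 16.65 gate xy [-0.1132 -0.0575] z 0.3027 yaw -0.3161 F gate [0.1 0.2] q6 1.7 open 6.912173387121434e-05
```

View pics/s6.png

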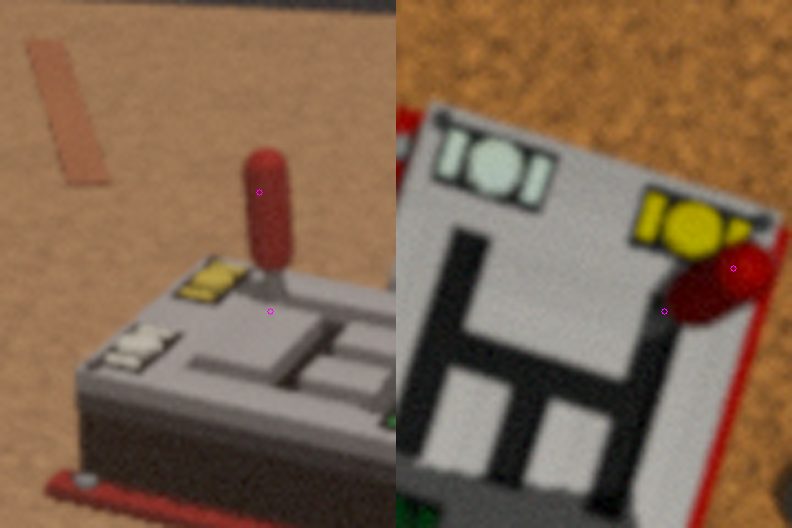

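The lever is in the yellow slot. My height model for the lean was crude, so I'll fit the lean angles from both views to confirm it is fully home.

```bash
python3 - <<'E'
from h import *
from scipy.optimize import least_squares
obs=[]
for n in ("side","top"):
    d=cam(n); hsv=cv2.cvtColor(d["image"],cv2.COLOR_BGR2HSV)
    m=(((hsv[...,0]<8)|(hsv[...,0]>172))&(hsv[...,1]>140)&(hsv[...,2]>40)).astype(np.uint8)
    m=cv2.morphologyEx(m,cv2.MORPH_OPEN,np.ones((4,4)))
    u=proj(d,[np.r_[C+RG@[.055,-.055],.118]])[0]
    k,l,s,c=cv2.connectedComponentsWithStats(m)
    i=min((j for j in range(1,k)),key=lambda j:np.linalg.norm(c[j]-u)); print(n,u,c[i],s[i]); obs.append((d,c[i]))
def pt(a,b,r):
    v=np.array([np.tan(a),np.tan(b),1]); v*=r/np.linalg.norm(v); return np.r_[C+RG@v[:2],v[2]-.15]
f=lambda p: np.concatenate([proj(d,[pt(p[0],p[1],.278)])[0]-c for d,c in obs])
r=least_squares(f,[.2,-.2]); print(r.x,r.fun)
for a in (.19,.205,.215): print(a,f([a,-.205]))
E
```

```text
side [283.21818382 154.31713629] [285.66244726 155.99578059] [281 143  10  27 237]
top [370.21142349 184.26517522] [372.49196141 187.09967846] [360 179  26  17 311]
[ 0.19076781 -0.22277008] [-0.20149693 -1.61872592 -0.16433319  0.10039266]
0.19 [-1.00374709 -1.31174279 -2.59341572 -0.80103225]
0.205 [-2.54227027 -1.28732098 -2.1108734  -2.88191648]
0.215 [-3.56482279 -1.25737663 -1.79844174 -4.26040719]
```

The stop-to-stop travel settles it. The fingertips moved 51.4 mm between the channel-wall stop and the slot-end stop, against 51.1 mm predicted for fully home, and the stop was firm at about 10 N. The image fit agrees within calibration error.

```bash
python3 -c "
from station import ctrl
print(ctrl.finish_job())"
```

```text
the job is handed in; nothing more can be done
None
```

The red lever is in the yellow slot, pushed until it hit a firm stop at the slot's end; the camera fit read about 3 mm short of home at the rod, which I put down to calibration error. It went into no other marked slot, the die, bottle and bin were left alone, and the job is handed in.

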